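Scoop up the hub nuts and set them on the tool case

ROBOT

A 6-joint arm with a two-finger parallel gripper is mounted at the origin on the work surface. World frame = base frame: x ahead of the robot, y to its left, z up, the work surface at z = 0. Lengths are in mm, angles in rad, forces in N, time in s.
With the tool pointing down it reaches from about 350 to 875 mm from the base axis. Payload 4.2 kg.
Tool frame: the origin (TCP) lies at the very end of the fingers, on their centre line; the grasp point (between the pads) lies 19 mm behind it (arm.pinch_z is the distance from the TCP to the grasp point, in mm); x points along the fingers, y is the direction in which the jaws open and shut, and the axes are right-handed (so a half turn about x gives the same grasp; the last joint's range is limited). The gripper opens to 85 mm and grips with 20 to 120 N. Pads are 22 mm wide; open, the fingers measure 114 mm over their backs; the gripper's body (76 mm by 85 mm) begins 54 mm behind the grasp point. The pads swing forward as they close: fully open they stand 13 mm farther back than shut.
Start: joints at [-1.019, 0.385, 0.008, 0, -1.194, -0.259], TCP at [180.412, -598.373, 231.312] pointing down, gripper open.
Joint ranges: [-3.14, 3.14], [-1.21, 2.06], [-1.07, 1.41], [-3.16, 2.05], [-2.99, -0.16], [-3.1, 3.1]. Speed limits (rad/s): [2.79, 2.79, 3.14, 3.14, 3.14, 3.14].

INTERFACE

Orientations are given as a unit quaternion [x, y, z, w].
In Python, from bench import arm gives the robot as it stands.
- The arm moves only by the tool drive_tool, never from a script. Its argument "motion" is a list of rows, each a list of 4 numbers: the shift along the tool's x, y, z in mm, then the turn about the tool's x in degrees. In form: [[dx, dy, dz, spin], ...]. A call has 1 to 10 rows; each row shifts and turns the commanded pose from where the row before left it, along the tool's axes as they then stand; what a row does not reach is not made up. A row lasts 1/12 s, in which the tool goes at most 41.7 mm and 7.16 degrees, less where a joint would pass 70% of its speed; a pose out of reach is approached as far as the arm can. A call with a gripper value outside its range is refused whole. "grip" is the finger opening in mm, from 0 to 85.4, set as the call begins (left out, the last holds). The fingers move at their own pace and stop on an object; the grip force is fixed at half the most. Time passes only in rows, so rows that do not move let the fingers close. It gives the time, the measured TCP pose, the force and the opening at its end, in the units of the state.
- arm.read_state(): the state, without advancing time (a new reading comes with each control period).
- arm.get_image(name): name is "side" or "top" or "wrist"; returns the picture (400x640x3 uint8, red, green, blue); there is no depth.
- arm.calibration(name): a dict with "K" (3x3 intrinsics, pixels), "distortion" ([k1, k2, p1, p2, k3] as OpenCV has them; the pictures are not rectified), "eye" and "attitude" of the camera in the world; the wrist camera has in their place "T_tool_cam" (4x4, takes a point from camera to tool coordinates, whose origin is the TCP and whose axes are the tool frame's). Camera axes: x right, y up, looking along -z (the intrinsics and any distortion apply to the point x, -y, -z); pixel columns grow to the right and rows downward; lengths in mm; the calibration is good to about 2 mm. A picture is of the moment at which its call begins: read the wrist's pose just before it. calibration takes no time and is no camera call.
- arm.job_done(): hands the job in, once; it reports no verdict.
The state is a dict: "clock": time; "joints": joint angles; "joint_vel": joint speeds; "joint_efforts": joint torques, N m; "position": TCP position; "ee_rot": TCP orientation; "contact_force": force on the tool from outside, world axes, zero at the start; "wrist_torque": the same for the moment, N m; "gripper_width": finger opening in mm.
Only numpy, scipy, OpenCV 4.12 (cv2) and the standard library are available. Lean on these libraries where they do the work, as an engineer would, in place of code of your own. Each camera call takes 0.05 s, during which the arm holds its last target. There are 200 camera calls.

TASK

Two big flanged hub nuts lie loose on the bench just in front of the closed black tool case. Take the flat metal scoop by its wooden handle, push it flat along the bench so that the nuts are driven against the front of the case and ride into the pan, lift them clear of the bench in the scoop, and set the scoop down level on the lid of the case with both nuts still in it. Do not touch the nuts with the gripper, and leave the standing socket and the bearing ring beside them where they are.

Things in the scene. Friction and masses are not known exactly. Their poses are not given: they have to be found in the camera images.
- scoop_grip (a point): Loose flat metal scoop, 0.25 kg. Point: middle of its level wooden handle (22 mm wide, 26 tall, 90 long), 47 mm above the scoop's underside; grip here. x points to the open lip, z up. Pan 130 mm wide; rear wall (34 mm tall) 25 mm and lip 145 mm ahead of this point. Floor slippery, 2 mm thick; side walls 3 mm thick, 22 tall, end 15 mm behind the lip.
- nut_a_center (a point): Plain steel flanged hub nut lying flat (flange down) on the bench in front of the case: 42 mm across the round flange, 20 mm tall, 80 g. Point: its centre, half-way up. The flange's lower rim is bevelled 3 mm high, so the scoop's lip slides under once a wall stops the nut.
- nut_b_center (a point): Second hub nut, the same as the first, its centre 45 to 60 mm from the first's, to the first one's +y side.
- case_front (a point): Closed black tool case, fixed, 420 mm wide (y), 220 deep (x), 40 tall, flat lid clear for 150 mm from the front. Point: on the bench under the middle of its upright front face; x points into the case, z up. On the bench, 50 mm in front of the case, a 52 mm tall socket stands 165 mm to the point's -y side and a 42 mm bearing ring lies 165 mm to its +y side.
Not all that is in view belongs to the job. Of the things like the part that bears scoop_grip, leave any that is blue or red; of the rest the larger one is meant.

How it is judged (in metres and radians):
On the way, in this order (a step that is already met when the one before it is completed fails the run):
1. both nuts lie in the pan while the scoop is still flat on the bench (within 10 mm) (x of nut_a_center in the frame of scoop_grip between 0.035 and 0.138 m and y of nut_a_center in the frame of scoop_grip between -0.06 and 0.06 m and z of nut_a_center in the frame of scoop_grip between -0.048 and -0.01 m and x of nut_b_center in the frame of scoop_grip between 0.035 and 0.138 m and y of nut_b_center in the frame of scoop_grip between -0.06 and 0.06 m and z of nut_b_center in the frame of scoop_grip between -0.048 and -0.01 m and angle between scoop_grip's own z axis and vertical below 0.2 rad and height (world z) of scoop_grip below 0.057 m), for 0.1 s.
2. the scoop, with both nuts in it, is lifted at least 30 mm off the bench (x of nut_a_center in the frame of scoop_grip between 0.035 and 0.138 m and y of nut_a_center in the frame of scoop_grip between -0.06 and 0.06 m and z of nut_a_center in the frame of scoop_grip between -0.048 and -0.01 m and x of nut_b_center in the frame of scoop_grip between 0.035 and 0.138 m and y of nut_b_center in the frame of scoop_grip between -0.06 and 0.06 m and z of nut_b_center in the frame of scoop_grip between -0.048 and -0.01 m and height (world z) of scoop_grip above 0.077 m), for 0.1 s.
At the end, for the whole second after the job is handed in: The scoop rests on the lid of the case, level within 11 degrees, its handle 77 to 97 mm above the bench and its middle no more than 60 mm in front of or 100 mm behind the line of the front face and within 190 mm of the middle of the case, with both nuts in the pan (all of step 2 and angle between scoop_grip's own z axis and vertical below 0.2 rad and height (world z) of scoop_grip below 0.097 m and x of scoop_grip in the frame of case_front between -0.06 and 0.1 m and y of scoop_grip in the frame of case_front between -0.19 and 0.19 m); the robot touches nothing.
It fails at once if the gripper touches a nut (contact force between the fingers and nut_a above 1 N or contact force between the fingers and nut_b above 1 N).
It fails at once if the socket or the bearing ring is moved more than 20 mm (distance of any of socket, bearing from where it was at the start of the episode above 0.02 m).
It also fails if it takes over 54 s, if anything falls off the work surface, if the arm or the gripper's body presses on something with over 40 N, if the wrist force passes 120 N, or if a joint passes its speed limit or range.

## Working session

There is one attempt and no reset: what is moved stays moved. The work goes in short steps, Python scripts to look and compute and a tool call to move; the robot and the scene stay as the last step left them, time stands still between calls to the robot, and variables do not carry over. Pictures are saved under pics/ and viewed, about 8 in all and at most 12, crops included, and the job is handed in when it is done.

Besides the shell and the picture viewer there is one more tool, called by a JSON object that holds its "fn" and its "kwargs". drive_tool: Moves the arm, as the interface text tells. Its arguments: {"type":"object","properties":{"motion":{"type":"array"},"grip":{"type":"number"}},"required":["motion"]}

```bash
mkdir -p pics; ls
cat > h.py <<'E'
import numpy as np, cv2
from bench import arm
from scipy.spatial.transform import Rotation as R
def save(n,f):
    im=arm.get_image(n); cv2.imwrite('pics/'+f,im[:,:,::-1]); return im
E
python3 - <<'E'
from h import *
s=arm.read_state(); print(s)
for n in ('top','side','wrist'):
    save(n,n+'0.png'); print(n,arm.calibration(n))
print(arm.pinch_z)
E
```

```text
pics
{'clock': 0.0, 'joints': array([-1.01938717e+00,  3.85562535e-01,  6.62335888e-03, -5.06807522e-04,
       -1.19400005e+00, -2.58620406e-01]), 'joint_vel': array([-9.52015748e-04, -5.19032102e-04,  1.68527510e-05,  1.23092623e-04,
        9.48808828e-04, -8.99252533e-04]), 'joint_efforts': array([ 7.07798736e-04, -3.92290986e+01,  1.88407588e+01,  4.18633953e+00,
       -4.63823089e-03,  1.41138887e-06]), 'position': array([ 180.25233065, -597.83058802,  230.21585251]), 'ee_rot': array([-0.10231968,  0.69969787,  0.1038436 ,  0.69940695]), 'contact_force': array([ 0.54999393, -0.03226813, -0.05530817]), 'wrist_torque': array([-0.03205402, -0.02271378,  0.03895241]), 'gripper_width': 85.44086121159239}
top {'K': array([[455.23198363,   0.        , 315.76316321],
       [  0.        , 455.23198363, 197.54651178],
       [  0.        ,   0.        ,   1.        ]]), 'distortion': array([0.00048251, 0.        , 0.        , 0.        , 0.        ]), 'eye': array([ 256.99965979,   71.03889134, 1166.20755942]), 'attitude': array([-0.07765389,  0.06320371,  0.71242953, -0.69456413])}
si
[... 310 characters left out ...]
ttitude': array([ 0.41688729, -0.09102323, -0.20601376,  0.88061234])}
wrist {'K': array([[289.60558171,   0.        , 326.70319686],
       [  0.        , 289.60558171, 196.26265619],
       [  0.        ,   0.        ,   1.        ]]), 'distortion': array([-0.01563436,  0.        ,  0.        ,  0.        ,  0.        ]), 'T_tool_cam': array([[-3.37695877e-04,  2.93299263e-01, -9.56020621e-01,
        -1.42346215e+02],
       [ 9.99999502e-01,  9.96624130e-04, -4.74744844e-05,
        -6.03026280e-01],
       [ 9.38868989e-04, -9.56020161e-01, -2.93299454e-01,
        -7.44854942e+01],
       [ 0.00000000e+00,  0.00000000e+00,  0.00000000e+00,
         1.00000000e+00]])}
18.700000000000003
```

View pics/top0.png

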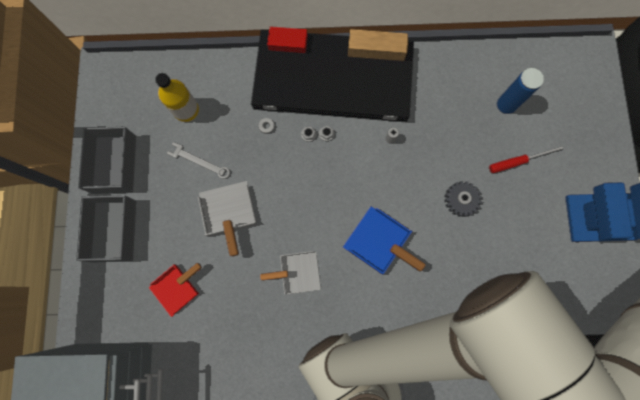

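View pics/side0.png

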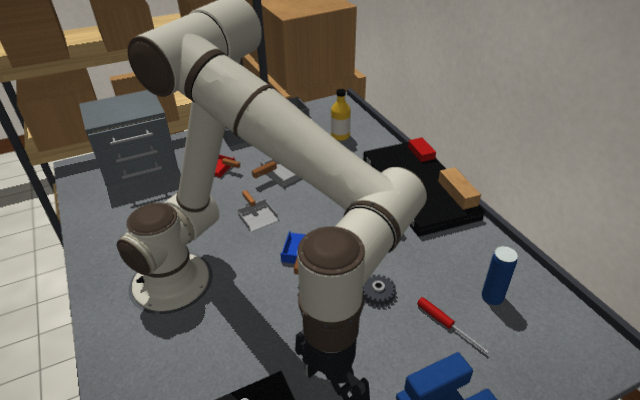

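Candidates for the scoop: the large grey pan at (228,208) with its handle at (231,238), the small grey pan at (300,273), the blue one at (378,240) and the red one at (175,290). By the description it is the large grey one. The nuts are at about (308,133) and (327,133), the ring at (266,126), the socket at (393,136), and the case front runs along about y=105–118. One close crop next to check.

```bash
python3 - <<'E'
import cv2
im=cv2.imread('pics/top0.png')[85:275,180:430]
cv2.imwrite('pics/crop1.png',cv2.resize(im,None,fx=3.15,fy=3.15,interpolation=cv2.INTER_CUBIC))
E
cat >> h.py <<'E'
def cam(n,st=None):
    c=arm.calibration(n); K=c['K'];d=c['distortion']
    if n=='wrist':
        T=np.eye(4);T[:3,:3]=R.from_quat(st['ee_rot']).as_matrix();T[:3,3]=st['position']
        M=T@c['T_tool_cam']; return K,d,M[:3,3],M[:3,:3]
    return K,d,np.array(c['eye']),R.from_quat(c['attitude']).as_matrix()
def pix2w(n,uv,z,st=None):
    K,d,e,A=cam(n,st)
    p=cv2.undistortPoints(np.array(uv,float).reshape(-1,1,2),K,d).reshape(-1,2)
    r=np.c_[p[:,0],-p[:,1],-np.ones(len(p))]@A.T
    return e+r*((np.asarray(z)-e[2])/r[:,2])[:,None]
def w2pix(n,P,st=None):
    K,d,e,A=cam(n,st)
    q=(np.atleast_2d(P)-e)@A; q=q*[1,-1,-1]
    return cv2.projectPoints(q.reshape(-1,1,3),np.zeros(3),np.zeros(3),K,d)[0].reshape(-1,2)
E
python3 - <<'E'
from h import *
print(w2pix('top',[[0,0,0],[500,0,0],[500,300,0]]))
E
```

```text
[[359.00627259 398.23000253]
 [350.97677933 194.02371891]
 [236.60628465 197.14446882]]
```

View pics/crop1.png

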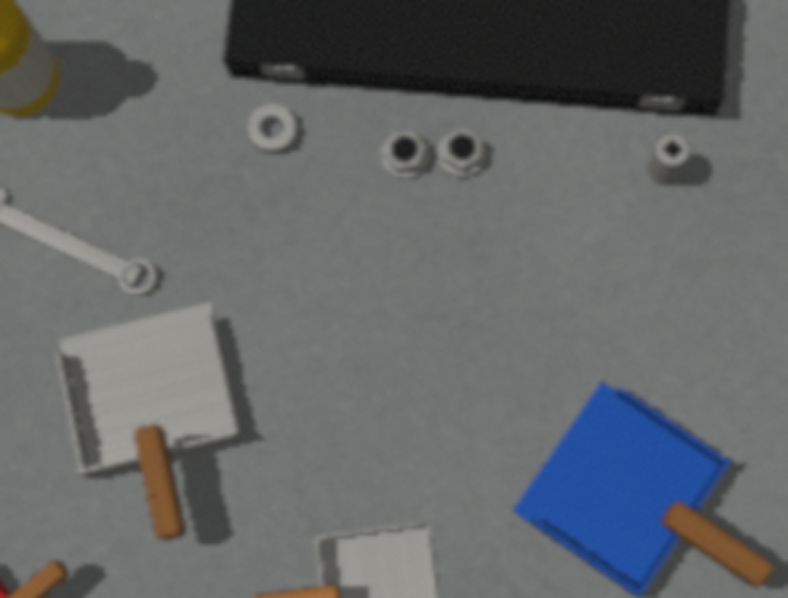

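```bash
cat >> h.py <<'E'
def c1(P): return np.array(P,float)/3.15+[180,85]
E
python3 - <<'E'
from h import *
np.set_printoptions(precision=1,suppress=True)
names=['hf','hr','hm','rearL','rearR','lipL','lipR','nutb(left)','nuta','ring','socket top','caseL','caseR']
P=[(149,430),(171,533),(160,482),(84,472),(238,434),(60,345),(212,306),(405,152),(462,148),(273,128),(672,150),(229,76),(717,112)]
Z=[60,60,60,0,0,0,0,15,15,8,52,0,0]
W=pix2w('top',c1(P),np.array(Z,float))
for n,w in zip(names,W): print(n,w)
d=lambda i,j: (np.linalg.norm(W[i]-W[j]),np.degrees(np.arctan2(*(W[j]-W[i])[1::-1])))
for i,j in [(1,0),(3,4),(3,5),(4,6),(7,8),(12,11)]: print(names[i],names[j],d(i,j))
E
```

```text
hf [426.8 310.5  60. ]
hr [346.1 292.3  60. ]
hm [385.8 301.3  60. ]
rearL [402.6 376.6   0. ]
rearR [430.8 249.9   0. ]
lipL [509.8 399.4   0. ]
lipR [539.7 272.1   0. ]
nutb(left) [664.9 107.   15. ]
nuta [666.9  58.9  15. ]
ring [692.4 219.5   8. ]
socket top [ 646.7 -111.3   52. ]
caseL [744.1 258.7   0. ]
caseR [ 697.8 -160.     0. ]
hr hf (np.float64(82.72457290867251), np.float64(12.768762704288049))
rearL rearR (np.float64(129.77566205938066), np.float64(-77.48009077074794))
rearL lipL (np.float64(109.573208782801), np.float64(12.0066556183189))
rearR lipR (np.float64(111.15726759026082), np.float64(11.525149687066762))
nutb(left) nuta (np.float64(48.19006197379473), np.float64(-87.57136318617088))
caseR caseL (np.float64(421.28447318183356), np.float64(83.68624845036582))
```

Run:
```python
from h import *
np.set_printoptions(precision=3,suppress=True)
s=arm.read_state(); print(R.from_quat(s['ee_rot']).as_matrix(), s['position'])
```

```text
[[-0.001 -0.288  0.957]
 [ 0.002  0.957  0.288]
 [-1.     0.002 -0.   ]] [ 180.257 -597.981  230.471]
```

{"fn": "drive_tool", "kwargs": {"motion": [[0, 0, 0, 4.8], [0, 28, 22, 0], [0, 28, 22, 0], [0, 28, 22, 0], [0, 28, 22, 0], [0, 28, 22, 0], [0, 28, 22, 0], [0, 28, 22, 0], [0, 28, 22, 0], [0, 28, 22, 0]], "grip": 85}}

```text
clock: 0.98
position: [322.0, -309.1, 231.2]
ee_rot: [-0.074, 0.703, 0.074, 0.703]
contact_force: [0.5, 0.7, 0.1]
gripper_width: 85.0
```

{"fn": "drive_tool", "kwargs": {"motion": [[0, 28, 22, 0], [0, 28, 22, 0], [0, 28, 22, 0], [0, 28, 22, 0], [0, 28, 22, 0], [0, 28, 22, 0], [0, 28, 22, 0], [0, 28, 22, 0], [0, 28, 22, 0], [0, 28, 8, 0]]}}

```text
clock: 1.82
position: [467.0, 8.1, 231.1]
ee_rot: [-0.074, 0.703, 0.074, 0.703]
contact_force: [0.7, -0.4, 0.2]
gripper_width: 85.0
```

{"fn": "drive_tool", "kwargs": {"motion": [[0, 31, -2, 0], [0, 31, -2, 0], [0, 31, -2, 0], [0, 31, -2, 0], [0, 31, -2, 0], [0, 31, -2, 0], [0, 31, -2, 0], [0, 31, -2, 0], [0, 31, -2, 0], [0, 20, 0, 0]]}}

```text
clock: 2.65
position: [384.6, 296.8, 231.2]
ee_rot: [-0.074, 0.703, 0.075, 0.703]
contact_force: [0.1, 0.2, 0.0]
gripper_width: 85.3
```

Run:
```python
from h import *
import json
s=arm.read_state(); save('wrist','w1.png')
np.savez('s1.npz',position=s['position'],ee_rot=s['ee_rot']); print(s['position'])
im=cv2.imread('pics/w1.png'); cv2.imwrite('pics/w1b.png',cv2.resize(im,None,fx=1.25,fy=1.25,interpolation=cv2.INTER_CUBIC))
```

```text
[384.58688047 296.81038415 231.20957526]
```

View pics/w1b.png

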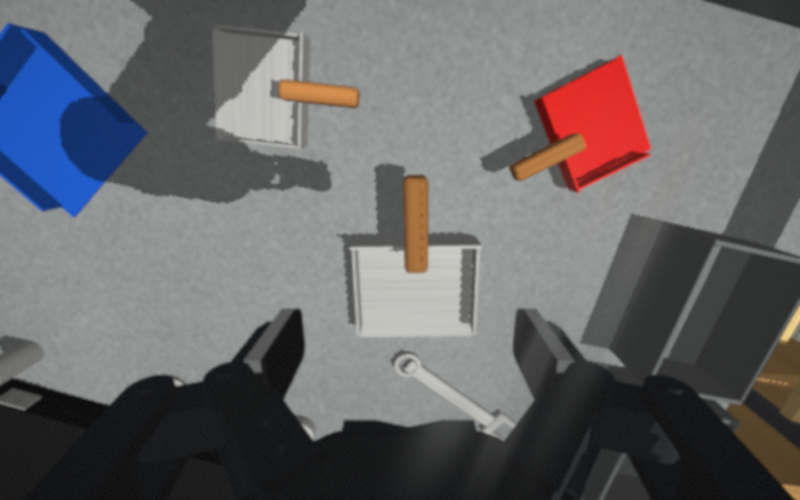

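The large grey scoop sits below the gripper: handle from (415,178) to (417,271), rear-wall rim from (351,247) to (480,244), and lip corners at (360,337) and (474,334).

Run:
```python
from h import *
np.set_printoptions(precision=1,suppress=True)
s=np.load('s1.npz')
P=np.array([(417,271),(415,178),(416,225),(360,337),(474,334)])/1.25
W=pix2w('wrist',P,np.array([60,60,60,2,2.]),s); print(W)
print(np.linalg.norm(W[0]-W[1]),np.linalg.norm(W[3]-W[4]))
u=W[0]-W[1]; print(np.degrees(np.arctan2(u[1],u[0])))
v=W[4]-W[3]; print(np.degrees(np.arctan2(-v[0],v[1])), (W[3]+W[4])/2)
m=(W[3]+W[4])/2
for yaw in (11,12,13):
  c,sn=np.cos(np.radians(yaw)),np.sin(np.radians(yaw)); g=m-145*np.array([c,sn,0]);g[2]=47; print(yaw,g)
g=np.array([385,300,47]);
def fr(g,yaw,pts):
  c,sn=np.cos(np.radians(yaw)),np.sin(np.radians(yaw)); return g+np.array(pts)@np.array([[c,sn,0],[-sn,c,0],[0,0,1]])
pts=[(45,0,13),(-45,0,13),(25,65,-13),(25,-65,-13),(145,65,-45),(145,-65,-45)]
for n in('wrist','top'):
  q=w2pix(n,fr(g,12,pts),s); print(n, q*1.25 if n=='wrist' else (q-[180,85])*3.15)
```

```text
[[428.6 313.9  60. ]
 [345.7 293.8  60. ]
 [386.  303.6  60. ]
 [544.4 272.7   2. ]
 [513.  401.7   2. ]]
85.2966399639118 132.7475145163952
13.57614433988822
13.703938102634792 [528.7 337.2   2. ]
11 [386.3 309.6  47. ]
12 [386.8 307.1  47. ]
13 [387.4 304.6  47. ]
wrist [[412.2 270.4]
 [412.5 171.7]
 [478.4 241.8]
 [345.5 241.7]
 [467.3 333. ]
 [355.3 333. ]]
top [[150.6 427.2]
 [173.  539.7]
 [ 82.5 475.1]
 [241.8 437.3]
 [ 66.2 340.2]
 [218.2 304.5]]
```

{"fn": "drive_tool", "kwargs": {"motion": [[0, 0, 0, -1], [20, 6, 4, 0], [35, 0, 0, 0], [35, 0, 0, 0], [35, 0, 0, 0], [35, 0, 0, 0], [25, 0, 0, 0], [13, 0, 0, 0], [4, 0, 0, 0], [2, 0, 0, 0]], "grip": 60}}

```text
clock: 3.53
position: [388.2, 300.3, 26.7]
ee_rot: [-0.08, 0.703, 0.079, 0.702]
contact_force: [-0.1, 0.2, 0.6]
gripper_width: 60.2
```

Run:
```python
from h import *
s=arm.read_state(); save('wrist','w2.png'); print(s['position'],s['contact_force'])
np.savez('s2.npz',position=s['position'],ee_rot=s['ee_rot'])
print(R.from_quat(s['ee_rot']).as_matrix().round(4))
```

```text
[388.20179597 300.26043848  26.6858689 ] [-0.06270658  0.24098875  0.62738391]
[[-0.001  -0.2241  0.9746]
 [-0.0017  0.9746  0.2241]
 [-1.     -0.0015 -0.0014]]
```

View pics/w2.png

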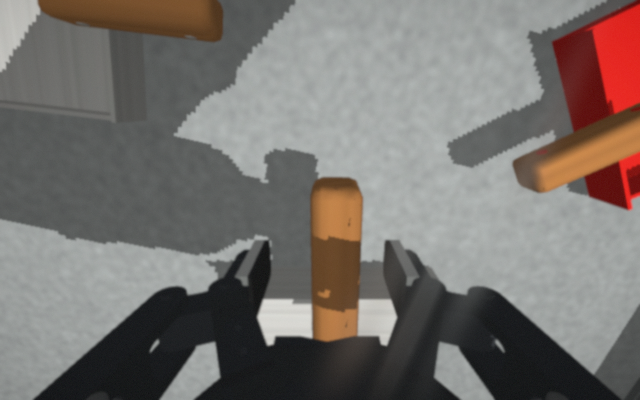

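The handle, with its centre column at 337, sits between the pads (about 258 and 395, centre 327), so it is roughly 4 mm off in +y. I'll shift by that and close.

{"fn": "drive_tool", "kwargs": {"motion": [[0, 4, 0, 0], [0, 0, 0, 0]]}}

```text
clock: 3.75
position: [388.0, 306.5, 28.7]
ee_rot: [-0.079, 0.702, 0.081, 0.703]
contact_force: [0.1, -0.1, 0.5]
gripper_width: 60.1
```

{"fn": "drive_tool", "kwargs": {"motion": [[0, 0, 0, 0], [0, 0, 0, 0], [0, 0, 0, 0], [0, 0, 0, 0], [0, 0, 0, 0], [0, 0, 0, 0], [0, 0, 0, 0], [0, 0, 0, 0]], "grip": 5}}

```text
clock: 4.42
position: [387.4, 305.4, 28.0]
ee_rot: [-0.08, 0.702, 0.08, 0.703]
contact_force: [-2.2, -1.5, 5.7]
gripper_width: 21.2
```

{"fn": "drive_tool", "kwargs": {"motion": [[-6, 0, 0, 0], [-6, 0, 0, 0], [0, -12, -3, 0], [0, -25, -6, 0], [0, -25, -6, 0], [0, -25, -6, 0], [0, -12, -3, 0], [0, 0, 0, 0], [0, 0, 0, 0]]}}

```text
clock: 5.17
position: [386.2, 202.8, 39.5]
ee_rot: [-0.079, 0.702, 0.08, 0.703]
contact_force: [0.5, 0.3, -3.0]
gripper_width: 21.0
```

{"fn": "drive_tool", "kwargs": {"motion": [[0, 0, 0, 4.8], [0, 0, 0, 4.8], [0, 0, 0, 4.8], [0, 0, 0, 4.9], [0, -16, 16, 0], [0, -20, 20, 0], [0, -20, 20, 0], [0, -20, 20, 0], [0, -14, 13, 0], [0, 0, 0, 0]]}}

```text
clock: 6.0
position: [467.2, 103.3, 39.3]
ee_rot: [0.04, 0.705, -0.04, 0.707]
contact_force: [-0.0, 0.6, -2.6]
gripper_width: 21.3
```

Run:
```python
from h import *
s=arm.read_state(); im=save('top','t2.png'); print(s['position'],s['contact_force'],s['gripper_width'])
print(R.from_quat(s['ee_rot']).as_matrix().round(4))
c=cv2.imread('pics/t2.png')[85:275,180:430]
cv2.imwrite('pics/t2c.png',cv2.resize(c,None,fx=3.15,fy=3.15,interpolation=cv2.INTER_CUBIC))
```

```text
[467.18444625 103.31945575  39.2836494 ] [-0.01740733  0.58484876 -2.63178271] 21.339959732967962
[[ 1.800e-03  1.127e-01  9.936e-01]
 [ 6.000e-04  9.936e-01 -1.127e-01]
 [-1.000e+00  8.000e-04  1.700e-03]]
```

View pics/t2c.png

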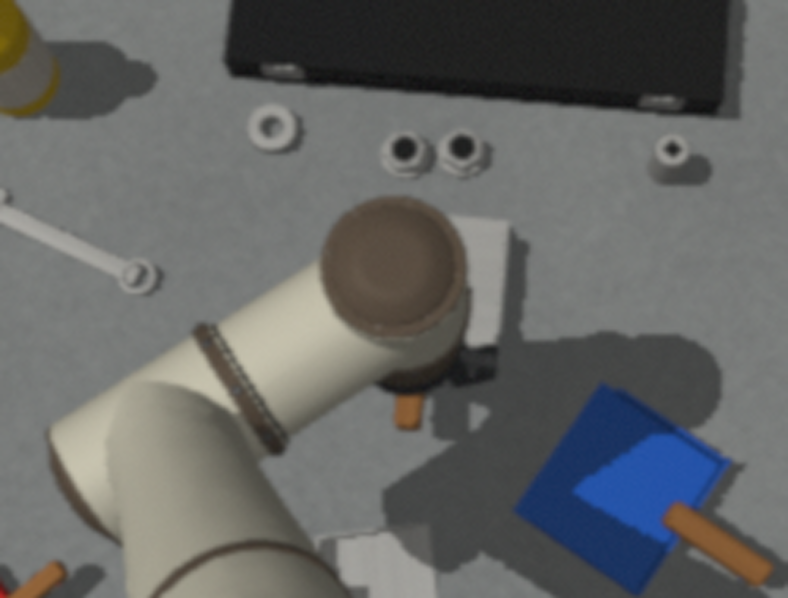

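The scoop is held level at 2.6 N. Its right edge is at about column 508 and the nuts span 382–487, so it is lined up within about 3 mm, with the ring and socket well outside. Next I lower it onto the bench.

{"fn": "drive_tool", "kwargs": {"motion": [[5, 2, 0, 0], [4, 0, 0, 0], [1, 0, 0, 0], [0, 0, 0, 0], [0, 0, 0, 0], [0, 0, 0, 0]]}}

```text
clock: 6.55
position: [464.7, 106.6, 29.4]
ee_rot: [0.039, 0.706, -0.039, 0.706]
contact_force: [0.8, 1.0, -2.4]
gripper_width: 21.5
```

{"fn": "drive_tool", "kwargs": {"motion": [[1, 0, 0, 0], [0, 0, 0, 0], [0, 0, 0, 0], [0, 0, 0, 0]]}}

```text
clock: 6.88
position: [464.9, 106.2, 28.4]
ee_rot: [0.039, 0.706, -0.039, 0.706]
contact_force: [0.5, 0.4, -3.0]
gripper_width: 21.3
```

{"fn": "drive_tool", "kwargs": {"motion": [[0.5, 0, 0, 0], [0, 0, 0, 0], [0, 0, 0, 0]]}}

```text
clock: 7.13
position: [465.0, 106.2, 28.0]
ee_rot: [0.039, 0.706, -0.039, 0.706]
contact_force: [-0.7, -0.2, 0.7]
gripper_width: 21.2
```

{"fn": "drive_tool", "kwargs": {"motion": [[0.5, 0, 0, 0], [0, 0, 0, 0], [0, 0, 0, 0]]}}

```text
clock: 7.38
position: [465.0, 106.2, 28.0]
ee_rot: [0.039, 0.706, -0.039, 0.706]
contact_force: [-3.1, -0.8, 5.0]
gripper_width: 21.2
```

{"fn": "drive_tool", "kwargs": {"motion": [[0, 0, 3, 0], [0, 0, 5, 0], [0, 0, 5, 0], [0, 0, 5, 0], [0, 0, 5, 0], [0, 0, 5, 0], [0, 0, 5, 0], [0, 0, 5, 0], [0, 0, 5, 0], [0, 0, 4, 0]]}}

```text
clock: 8.22
position: [511.2, 100.8, 28.0]
ee_rot: [0.039, 0.706, -0.039, 0.706]
contact_force: [-5.0, -0.1, 6.8]
gripper_width: 21.1
```

{"fn": "drive_tool", "kwargs": {"motion": [[0, 0, 4, 0], [0, 0, 4, 0], [0, 0, 4, 0], [0, 0, 4, 0], [0, 0, 4, 0], [0, 0, 0, 0]]}}

```text
clock: 8.72
position: [531.9, 98.7, 28.1]
ee_rot: [0.039, 0.706, -0.039, 0.706]
contact_force: [-2.4, -0.6, 5.2]
gripper_width: 21.5
```

{"fn": "drive_tool", "kwargs": {"motion": [[0, 0, 3, 0], [0, 0, 3, 0], [0, 0, 3, 0], [0, 0, 3, 0], [0, 0, 3, 0], [0, 0, 3, 0], [0, 0, 3, 0], [0, 0, 3, 0], [0, 0, 0, 0]]}}

```text
clock: 9.47
position: [555.1, 95.9, 28.1]
ee_rot: [0.039, 0.706, -0.039, 0.706]
contact_force: [-3.3, 0.6, 6.3]
gripper_width: 21.1
```

Run:
```python
from h import *
s=arm.read_state(); im=save('top','t3.png'); save('wrist','w3.png'); print(s['position'],s['contact_force'])
c=cv2.imread('pics/t3.png')[75:200,230:380]
c=cv2.resize(c,(600,500),interpolation=cv2.INTER_CUBIC)
cv2.imwrite('pics/t3c.png',c)
```

```text
[555.05605494  95.9393988   28.0670587 ] [-3.30397701  0.62379407  6.28482707]
```

View pics/t3c.png

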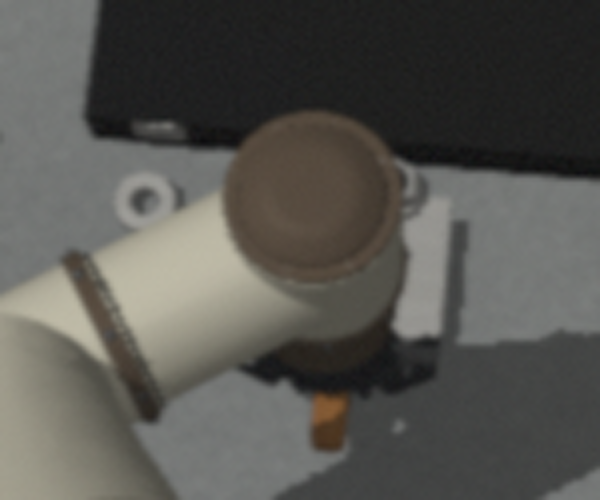

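Nut A shows at (405,190), just ahead of the lip (right corner at (450,198)), and the case front is at row ~160 there, so about 25 mm is left to go. Pushing on.

{"fn": "drive_tool", "kwargs": {"motion": [[0, 0, 3, 0], [0, 0, 3, 0], [0, 0, 3, 0], [0, 0, 3, 0], [0, 0, 3, 0], [0, 0, 0, 0]]}}

```text
clock: 10.07
position: [569.9, 94.3, 28.1]
ee_rot: [0.039, 0.706, -0.039, 0.706]
contact_force: [-3.9, -0.3, 5.7]
gripper_width: 21.4
```

{"fn": "drive_tool", "kwargs": {"motion": [[0, 0, 2, 0], [0, 0, 2, 0], [0, 0, 2, 0], [0, 0, 0, 0]]}}

```text
clock: 10.4
position: [575.7, 93.6, 28.1]
ee_rot: [0.039, 0.706, -0.039, 0.706]
contact_force: [-4.0, -0.2, 6.1]
gripper_width: 20.9
```

{"fn": "drive_tool", "kwargs": {"motion": [[0, 0, 1, 0], [0, 0, 1, 0], [0, 0, 1, 0], [0, 0, 0, 0]]}}

```text
clock: 10.73
position: [576.2, 93.5, 28.1]
ee_rot: [0.039, 0.708, -0.04, 0.704]
contact_force: [-11.4, 3.7, 11.8]
gripper_width: 20.8
```

{"fn": "drive_tool", "kwargs": {"motion": [[0, 0, 1, 0], [0, 0, 1, 0], [0, 0, 0, 0]]}}

```text
clock: 10.98
position: [576.2, 93.4, 28.1]
ee_rot: [0.039, 0.709, -0.04, 0.703]
contact_force: [-16.7, 6.0, 15.2]
gripper_width: 21.3
```

The push is stopped by about 17 N at the expected distance, so I check where the nuts are.

Run:
```python
from h import *
t=save('top','t4.png'); s=save('side','s4.png'); st=arm.read_state()
g=st['position']+[0,0,19]
q=w2pix('side',[g+[125,0,-30]])[0].astype(int); q2=w2pix('top',[g+[125,0,-30]])[0].astype(int); print(q,q2)
def crop(f,q,k=4,w=50):
    c=cv2.imread(f); x=min(max(q[0]-w,0),640-2*w);y=min(max(q[1]-w,0),400-2*w); print(x,y)
    return cv2.resize(c[y:y+2*w,x:x+2*w],None,fx=k,fy=k,interpolation=cv2.INTER_CUBIC)
cv2.imwrite('pics/c4.png',np.hstack([crop('pics/t4.png',q2),crop('pics/s4.png',q)]))
```

```text
[376 184] [313 119]
263 69
326 134
```

View pics/c4.png

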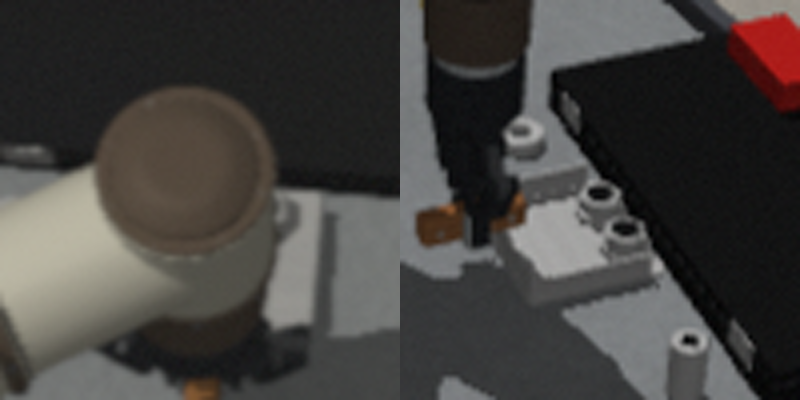

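Both nuts are in the pan: A at (627,232) and B at (600,194) in the right half, with the socket and the ring clear. I'll compute their place in the scoop frame.

Run:
```python
from h import *
np.set_printoptions(precision=1,suppress=True)
s=arm.read_state(); M=R.from_quat(s['ee_rot']).as_matrix()
W=pix2w('side',[(326+227/4,134+231/4),(326+200/4,134+194/4)],np.array([22.,22]))
yaw=np.arctan2(M[1,2],M[0,2]); print(np.degrees(yaw),M.round(3))
z=np.array([np.cos(yaw),np.sin(yaw),0]);y=np.array([-z[1],z[0],0])
for w in W: d=w-s['position']; print(w,d@z,d@y)
```

```text
-6.366169987188205 [[-0.   0.1  1. ]
 [-0.   1.  -0.1]
 [-1.  -0.  -0. ]]
[697.2  47.8  22. ] 125.31983533023406 -31.976804033052428
[703.   99.6  22. ] 125.39507073856919 20.219786990642866
```

{"fn": "drive_tool", "kwargs": {"motion": [[0, 0, -1, 0], [0, 0, -1, 0], [0, 0, -1, 0], [0, 0, -1, 0], [0, 0, -0.5, 0], [0, 0, 0, 0], [-1, 0, 0, 0], [-1, 0, 0, 0], [0, 0, 0, 0]]}}

```text
clock: 11.83
position: [576.3, 93.6, 28.7]
ee_rot: [0.039, 0.706, -0.039, 0.706]
contact_force: [-0.1, 0.4, -2.9]
gripper_width: 21.4
```

{"fn": "drive_tool", "kwargs": {"motion": [[-2, 0, 0, 0], [-3, 0, 0, 0], [-3, 0, 0, 0], [-3, 0, 0, 0], [-3, 0, 0, 0], [-2, 0, 0, 0], [0, 0, 0, 0], [0, 0, 0, 0]]}}

```text
clock: 12.5
position: [576.5, 93.7, 45.5]
ee_rot: [0.039, 0.706, -0.039, 0.706]
contact_force: [-1.3, -0.4, -3.2]
gripper_width: 20.8
```

Run:
```python
from h import *
s=save('side','s5.png'); st=arm.read_state(); print(st['position'],st['contact_force'],st['wrist_torque'],R.from_quat(st['ee_rot']).as_matrix().round(3))
c=cv2.imread('pics/s5.png')[130:240,320:430]
cv2.imwrite('pics/c5.png',cv2.resize(c,None,fx=5,fy=5,interpolation=cv2.INTER_CUBIC))
```

```text
[576.51303745  93.73963831  45.33661231] [-2.21547357e-01  2.05961108e-03 -4.58866873e+00] [ 0.07926947  0.50861187 -0.03653341] [[-0.     0.11   0.994]
 [ 0.     0.994 -0.11 ]
 [-1.     0.    -0.   ]]
```

View pics/c5.png

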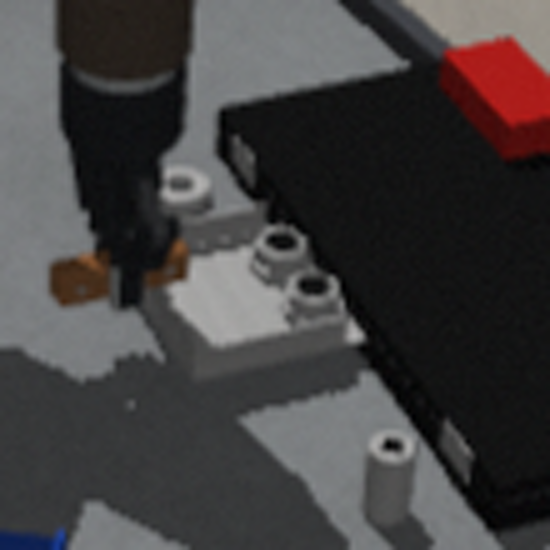

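Lifted about 17 mm, the pan is still level, with both nuts in it at (280,243) and (315,288), behind the lip corner at (360,335). Lifting higher gently.

{"fn": "drive_tool", "kwargs": {"motion": [[-2, 0, 0, 0], [-4, 0, 0, 0], [-5, 0, 0, 0], [-5, 0, 0, 0], [-5, 0, 0, 0], [-5, 0, 0, 0], [-5, 0, 0, 0], [-4, 0, 0, 0], [-2, 0, 0, 0], [0, 0, 0, 0]]}}

```text
clock: 13.38
position: [577.1, 93.9, 83.1]
ee_rot: [0.039, 0.706, -0.039, 0.707]
contact_force: [0.4, -0.9, -4.5]
gripper_width: 21.0
```

{"fn": "drive_tool", "kwargs": {"motion": [[0, 0, 12, 0], [0, 0, 12, 0], [0, 0, 11, 0], [0, 0, 10, 0], [0, 0, 9, 0], [0, 0, 8.5, 0], [0, 0, 8, 0], [0, 0, 7.5, 0], [0, 0, 7, 0], [0, 0, 6.5, 0]]}}

```text
clock: 14.22
position: [668.2, 83.6, 82.2]
ee_rot: [0.039, 0.706, -0.039, 0.706]
contact_force: [1.4, -0.5, -4.2]
gripper_width: 21.3
```

{"fn": "drive_tool", "kwargs": {"motion": [[0, 0, 6, 0], [0, 0, 5.5, 0], [0, 0, 5, 0], [0, 0, 4.5, 0], [0, 0, 4, 0], [0, 0, 3.5, 0], [0, 0, 3, 0], [0, 0, 2.5, 0], [0, 0, 2, 0], [0, 0, 1, 0]]}}

```text
clock: 15.05
position: [704.6, 79.6, 82.3]
ee_rot: [0.039, 0.706, -0.039, 0.706]
contact_force: [0.3, -0.6, -4.4]
gripper_width: 21.3
```

Run:
```python
from h import *
s=save('side','s6.png'); st=arm.read_state(); print(st['position'],st['contact_force'],st['wrist_torque'],R.from_quat(st['ee_rot']).as_matrix().round(3))
c=cv2.imread('pics/s6.png')[110:220,350:460]
cv2.imwrite('pics/c6.png',cv2.resize(c,None,fx=5,fy=5,interpolation=cv2.INTER_CUBIC))
```

```text
[704.63460741  79.56813578  82.25493537] [ 0.01704242  0.30471931 -3.33998152] [ 0.04944338  0.25457461 -0.01492529] [[ 0.     0.11   0.994]
 [ 0.     0.994 -0.11 ]
 [-1.     0.     0.   ]]
```

View pics/c6.png

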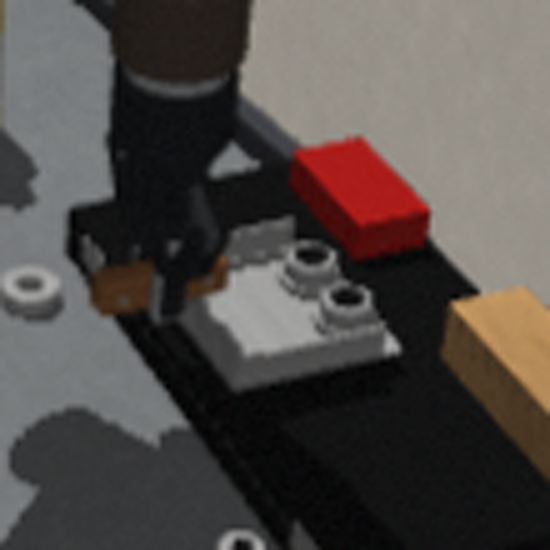

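Both nuts are in the pan over the lid, at (312,260) and (347,305), and the pan is clear of the red and wooden blocks. Lowering.

{"fn": "drive_tool", "kwargs": {"motion": [[0, 0, 0, 0], [2, 0, 0, 0], [3, 0, 0, 0], [3, 0, 0, 0], [2, 0, 0, 0], [1.5, 0, 0, 0], [1, 0, 0, 0], [0, 0, 0, 0], [0, 0, 0, 0]]}}

```text
clock: 15.85
position: [704.4, 79.6, 69.8]
ee_rot: [0.039, 0.706, -0.039, 0.706]
contact_force: [1.0, -1.0, -4.3]
gripper_width: 21.3
```

{"fn": "drive_tool", "kwargs": {"motion": [[0.5, 0, 0, 0], [0.5, 0, 0, 0], [0, 0, 0, 0], [0, 0, 0, 0]]}}

```text
clock: 16.18
position: [704.4, 79.6, 68.9]
ee_rot: [0.039, 0.706, -0.039, 0.706]
contact_force: [-0.2, -0.7, -3.3]
gripper_width: 21.2
```

{"fn": "drive_tool", "kwargs": {"motion": [[0.5, 0, 0, 0], [0, 0, 0, 0], [0, 0, 0, 0]]}}

```text
clock: 16.43
position: [704.6, 79.6, 68.6]
ee_rot: [0.039, 0.706, -0.039, 0.706]
contact_force: [-0.5, 0.3, -2.2]
gripper_width: 21.5
```

{"fn": "drive_tool", "kwargs": {"motion": [[0.4, 0, 0, 0], [0, 0, 0, 0], [0, 0, 0, 0]]}}

```text
clock: 16.68
position: [704.6, 79.6, 68.3]
ee_rot: [0.039, 0.706, -0.039, 0.706]
contact_force: [-0.4, -0.8, -1.5]
gripper_width: 21.4
```

{"fn": "drive_tool", "kwargs": {"motion": [[0.4, 0, 0, 0], [0, 0, 0, 0], [0, 0, 0, 0]]}}

```text
clock: 16.93
position: [704.6, 79.7, 68.1]
ee_rot: [0.039, 0.706, -0.039, 0.706]
contact_force: [-1.7, -0.8, 0.4]
gripper_width: 21.4
```

{"fn": "drive_tool", "kwargs": {"motion": [[0, 0, 0, 0], [0, 0, 0, 0], [0, 0, 0, 0], [0, 0, 0, 0], [0, 0, 0, 0], [0, 0, 0, 0]], "grip": 50}}

```text
clock: 17.43
position: [704.5, 79.6, 67.6]
ee_rot: [0.039, 0.706, -0.039, 0.706]
contact_force: [-0.1, -0.2, 0.6]
gripper_width: 50.0
```

{"fn": "drive_tool", "kwargs": {"motion": [[-4, 0, 0, 0], [-10, 0, 0, 0], [-20, 0, 0, 0], [-25, 0, 0, 0], [-25, 0, 0, 0], [-20, 0, 0, 0], [-10, 0, -10, 0], [0, 0, -30, 0], [0, 0, -30, 0], [0, 0, 0, 0]]}}

```text
clock: 18.27
position: [628.5, 87.1, 181.4]
ee_rot: [0.039, 0.708, -0.039, 0.704]
contact_force: [0.5, 0.1, -0.7]
gripper_width: 50.4
```

Run:
```python
from h import *
s=save('side','s7.png'); t=save('top','t7.png'); st=arm.read_state(); print(st['position'],st['contact_force'])
a=cv2.imread('pics/s7.png')[110:210,340:440]; b=cv2.imread('pics/t7.png')[60:160,260:360]
cv2.imwrite('pics/c7.png',np.hstack([cv2.resize(x,(400,400),interpolation=cv2.INTER_CUBIC) for x in (b,a)]))
```

```text
[633.43598913  87.43867323 182.34044813] [ 0.36594476  0.51068452 -0.55591169]
```

View pics/c7.png

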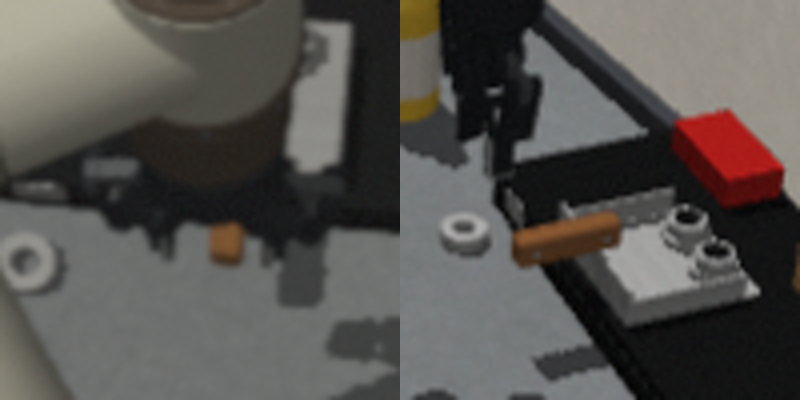

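The scoop rests level on the lid with both nuts in the pan and the gripper clear of it. One numeric check of the nuts' margin in the pan comes next, then hand-in.

Run:
```python
from h import *
W=pix2w('side',[(419,173),(411.75,164.5)],np.array([62.,62])); z=np.array([.994,-.11,0]);y=np.array([.11,.994,0])
for w in W: d=w-[704.6,79.6,0]; print((d@z).round(1),(d@y).round(1))
ok=all(35<(w-[704.6,79.6,0])@z<136 for w in W)
if ok: print(arm.job_done())
```

```text
123.3 -29.7
123.7 20.8
the job is handed in; nothing more can be done
None
```

The scoop is resting level on the case lid with both nuts in its pan, and I've handed the job in at about 18 s of the 54 s allowed. The hand-in gives no verdict.

- **Choice of scoop:** I took the large grey one by its handle and left the small grey, blue and red ones alone.
- **Scooping:** I pushed it flat along the bench until the lip met the case front at about 17 N. I then lifted it, carried it forward and set it down on the lid. The gripper never went near the nuts.
- **Nuts:** in the last side view both sit about 123 mm ahead of the handle point, where the allowed range is 35 to 138 mm. Sideways they are at −30 and +21 mm, within the ±60 mm limit.
- **Scoop position:** by dead reckoning the handle point is about 16–20 mm in front of the case face and 28 mm from its middle. From the tool height at release, the handle is about 87 mm above the bench.
- **Gripper:** it is open, backed off and clear of everything, with about 0.6 N on the wrist, which is within the sensor's noise.
- **Socket and ring:** the socket looked undisturbed when last clearly in view, during the lift, and the ring in the last picture. I did not measure either again.
- **Disagreements:** the lip met the case about 4 mm short of where the overhead camera put the face. A quick forward start meant to slide the nuts deeper into the pan barely moved them. Neither mattered in the end.

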